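Feel for the catch of the bench service duct and spring its lid

ROBOT

A 6-joint arm with a two-finger parallel gripper is mounted at the origin on the work surface. World frame = base frame: x ahead of the robot, y to its left, z up, the work surface at z = 0. Lengths are in m, angles in degrees, forces in N, time in s.
With the tool pointing down it reaches from about 0.325 to 0.775 m from the base axis. Payload 5.5 kg.
Tool frame: the origin (TCP) lies between the finger pads; the fingertips stand 8 mm ahead of it and the grasp point (between the pads) lies 11 mm behind it (robot.finger_overhang is the distance from the TCP to the fingertips, in m); z points along the fingers, y is the line along which they close (so a half turn about z gives the same grasp; the last joint's range is limited). The gripper opens to 85 mm and grips with 20 to 120 N. Pads are 22 mm wide; open, the fingers measure 114 mm over their backs; the gripper's body (76 mm by 85 mm) begins 54 mm behind the grasp point. The pads swing forward as they close: fully open they stand 13 mm farther back than shut.
Start: joints at [59.834, 5.22, 70.514, -0, 104.267, -3.249], TCP at [0.272, 0.535, 0.239] pointing down, gripper open.
Joint ranges: [-164.24, 164.24], [-49.07, 125.15], [9.68, 141.18], [-86.29, 266.29], [3.28, 154.24], [-151.56, 151.56]. Speed limits (degrees/s): [147.25, 147.25, 172.46, 180, 180, 180].

INTERFACE

Orientations are given as a 3x3 rotation matrix whose columns are the frame's x, y, z axes.
In Python, from rig import robot, viewer gives the robot as it stands.
- The arm moves only by the tool carry_out, never from a script. Its argument "plan" is a list of rows, each a list of 5 numbers: the shift along the tool's x, y, z as a fraction of full scale, then the turn about the tool's z as a fraction of full scale, then the closure, from 0 (fully open) to 1 (shut). In form: [[tx, ty, tz, roll, gripper], ...]. A call has exactly 5 rows; each row is the pose to reach, as a shift and turn from the pose commanded when the call began, along the tool's axes at that moment; what a row does not reach only later rows make up. Full scale, the value 1, is 0.08 m for a shift and 90 degrees for a turn. A row lasts 1/8 s, in which the tool goes at most 62.5 mm and 10.7 degrees, less where a joint would pass 70% of its speed; a pose out of reach is approached as far as the arm can. A call with a number of a shift or a turn outside -1 to 1 is refused whole. A call with a gripper value outside its range is refused whole. The fingers move at their own pace and stop on an object; "grip_force" is the grip in N (left out, the last holds). Time passes only in rows, so rows that repeat a pose let the fingers close, or fill a call up. It gives the time, the measured TCP pose, the force, the opening and the grip force at its end, in the units of the state.
- robot.get_obs(): the state, without advancing time (a new reading comes with each control period).
- viewer.get_image(name): name is "scene" or "top" or "wrist"; returns the picture (480x640x3 uint8, blue, green, red); there is no depth.
- viewer.calibration(name): a dict with "camera_matrix" (3x3 intrinsics, pixels), "dist" ([k1, k2, p1, p2, k3] as OpenCV has them; the pictures are not rectified), "pose" (4x4, takes a point from camera to world coordinates). Camera axes: x right, y down, z forward; pixel columns grow to the right and rows downward; lengths in m; the calibration is good to about 2 mm. A picture is of the moment at which its call begins: read the wrist's pose just before it. calibration takes no time and is no camera call; for the wrist camera it gives the pose at the moment of the call.
- robot.finish_job(): hands the job in; it is judged then, once.
The state is a dict: "clock": time; "joints": joint angles; "joint_velocities": joint speeds; "effort": joint torques, N m; "position": TCP position; "orientation": TCP orientation; "force": force on the tool from outside, world axes, zero at the start; "wrist_torque": the same for the moment, N m; "opening": finger opening in m; "gripper_force": force on a finger pad.
Only numpy, scipy, OpenCV 4.12 (cv2) and the standard library are available. Lean on these libraries where they do the work, as an engineer would, in place of code of your own. Each camera call takes 0.05 s, during which the arm holds its last target. There are 200 camera calls.

TASK

The air taps are under the sprung lid of the bench service duct, whose push catch lies in a notch somewhere along the duct's front rail. Starting near the left-hand end of the rail as the robot sees it, run a fingertip lightly along the rail's top towards the right until you feel the notch, and push the catch down in it so that the lid springs open by itself. Then take the hand away; pick nothing up, do not prise the lid, and leave the beaker, the jar and the spatula where they are.

Things in the scene. Friction and masses are not known exactly. Their poses are not given: they have to be found in the camera images.
- duct: bench service duct, fixed: low aluminium channel 520 mm long (y) and 130 mm deep (x), between two grey end boxes (each 110 mm long, 98 mm high). Origin: centre of its underside, on the bench; x points away from the front rail to the hinge side, y to the duct's left end as the robot sees it, z up. The white lid spans x -27 to +61 mm, y -148 to +148 mm, its top 86 mm above the bench
- rail_left (a point): left end (as the robot sees it) of the duct's front rail, mid-depth, on its top. The rail is 300 mm long (duct y -150 to +150 mm), 36 mm deep (duct x -65 to -29 mm), flat top 90 mm above the bench, just in front of the lid; plain but for one notch. At this end the left end box stands 8 mm higher
- rail_right (a point): right end of the same rail, mid-depth, on its top, where the right end box begins. The notch: cut down through the rail's top, open to the front, square ends, 52 mm long along the rail and the rail's full depth; its centre lies anywhere within 55 mm of the rail's middle. A closed fingertip sliding on the rail's top loses its support once wholly over the notch
- catch (a joint): travel of the catch, m: 0 at rest, 0.007 down at its stop. The catch is a flat grey pad, 49 mm (along the rail) by 30 mm, filling the notch; at rest its top is 9 mm below the rail's top. Pushed straight down it yields from about 1.6 N, takes about 4 N at the stop, lets the lid go at about 0.004, and springs back when released
- lid (a joint): opening angle of the lid, rad: 0 shut and latched, 1.2 fully open. The lid is 296 mm long, 88 mm deep, hinged along its far edge; once let go, its spring swings the front edge up by itself in about one second and it stays up
- beaker: white plastic mixing beaker, 84 mm across, 105 mm high, standing on the bench in front of the duct; origin at the centre of its underside. To be left alone
- jar: amber glass jar with a white cap, 60 mm across, 85 mm high, standing on the bench in front of the duct; origin at the centre of its underside. To be left alone
- spatula: double-ended steel laboratory spatula, a 6 mm rod with flat blades, 195 mm long in all, lying on the bench in front of the duct, roughly parallel to it; origin at its middle. To be left alone

How it is judged (in metres and radians):
On the way, in this order (a step that is already met when the one before it is completed fails the run):
1. a fingertip rests on the rail near its left-hand end (contact force between the fingers and duct above 0.3 N and y of the grasp point in the frame of duct between 0.105 and 0.16 m and x of the grasp point in the frame of duct below -0.01 m and value of joint lid below 0.05 rad), for 0.05 s.
2. the fingertip is run along the rail to the right (contact force between the fingers and duct above 0.3 N and y of the grasp point in the frame of duct between 0.06 and 0.1 m and x of the grasp point in the frame of duct below -0.01 m and value of joint catch below 0.002 m and value of joint lid below 0.05 rad), for 0.05 s.
3. the catch is pushed down by a fingertip, the lid not prised open before (value of joint catch above 0.003 m and contact force between the fingers and duct above 1 N and value of joint lid below 0.6 rad), for 0.02 s.
4. the lid has sprung open (value of joint lid above 0.9 rad), for 0.1 s.
At the end, for the whole second after the job is handed in: the lid stands open (more than 0.9 rad), the catch has sprung back up (less than 2 mm down), and beaker, jar and spatula are within 30 mm of where they stood, upright (value of joint lid above 0.9 rad and value of joint catch below 0.002 m and distance of each of beaker, jar, spatula from where it was at the start of the episode below 0.03 m and angle between each of beaker, jar's own z axis and vertical below 0.2 rad); the robot touches nothing.
It fails at once if the beaker, the jar or the spatula is picked up or pushed away (distance of any of beaker, jar, spatula from where it was at the start of the episode above 0.03 m).
It fails at once if the fingers lean on the duct with more than 60 N (contact force between the fingers and duct above 60 N).
It also fails if it takes over 48 s, if anything falls off the work surface, if the arm or the gripper's body presses on something with over 40 N, if the wrist force passes 120 N, or if a joint passes its speed limit or range.

## Working session

There is one attempt and no reset: what is moved stays moved. The work goes in short steps, Python scripts to look and compute and a tool call to move; the robot and the scene stay as the last step left them, time stands still between calls to the robot, and variables do not carry over. Pictures are saved under pics/ and viewed, at most 10 in all, crops included, and the job is handed in when it is done.

Besides the shell and the picture viewer there is one more tool, called as name([rows], argument=value, ...), one row to a line, values as JSON. carry_out: Moves the arm, as the interface text tells. Shift numbers are shares of 0.08 m and turn numbers shares of 90 degrees, none past 1 either way. Its arguments: {"type":"object","properties":{"plan":{"type":"array","items":{"type":"array","items":{"type":"number","minimum":-1,"maximum":1}}},"grip_force":{"type":"number"}},"required":["plan"]}

```bash
mkdir -p pics; python3 - <<'E'
from rig import robot, viewer
import cv2
for n in("scene","top"):
    cv2.imwrite(f"pics/{n}0.png",viewer.get_image(n))
    c=viewer.calibration(n);print(n,c)
o=robot.get_obs();print(o)
E
```

```text
scene {'camera_matrix': array([[617.58892402,   0.        , 317.91567895],
       [  0.        , 617.58892402, 238.94996658],
       [  0.        ,   0.        ,   1.        ]]), 'dist': array([-0.17245369,  0.        ,  0.        ,  0.        ,  0.        ]), 'pose': array([[-0.830682  ,  0.41105793, -0.37549806,  0.9694708 ],
       [ 0.55660403,  0.62844494, -0.54336812,  0.63888496],
       [ 0.01262408, -0.66036985, -0.7508344 ,  0.95950675],
       [ 0.        ,  0.        ,  0.        ,  1.        ]])}
top {'camera_matrix': array([[448.01031818,   0.        , 322.18921035],
       [  0.        , 448.01031818, 238.96744027],
       [  0.        ,   0.        ,   1.        ]]), 'dist': array([-0.00383451,  0.        ,  0.        ,  0.        ,  0.        ]), 'pose': array([[ 0.02712192, -0.98032433,  0.19552137,  0.34418931],
       [-0.99961036, -0.02788829, -0.0011672 ,  0.01604026],
       [ 0.00659699, -0.19541353, -0.98069875,  0.87518581],
       [ 0.        ,  0.        ,  0.        ,  1.        ]])}
{'clock': 0.1, 'joints': array([ 5.98352579e+01,  5.26061650e+00,  7.05747623e+01, -8.31484054e-04,
        1.04266329e+02, -3.24720086e+00]), 'joint_velocities': array([ 0.0101211 , -0.08381809, -0.07202475, -0.04427977,  0.09101758,
       -0.02440623]), 'effort': array([ 2.26988093e-03, -4.60214639e+01, -4.19219720e+01, -7.02577836e-05,
        1.06401974e-02,  3.89312493e-05]), 'position': array([0.27149984, 0.53479842, 0.23824703]), 'orientation': array([[-8.91657323e-01,  4.52710112e-01, -8.79822466e-04],
       [ 4.52710958e-01,  8.91655994e-01, -1.54181825e-03],
       [ 8.65022646e-05, -1.77307880e-03, -9.99998424e-01]]), 'force': array([-0.12301981, -0.27582037,  0.09032048]), 'wrist_torque': array([0.03492871, 0.02288498, 0.04691974]), 'gripper_force': 0.0, 'opening': 0.0853694813159907}
```

View pics/scene0.png

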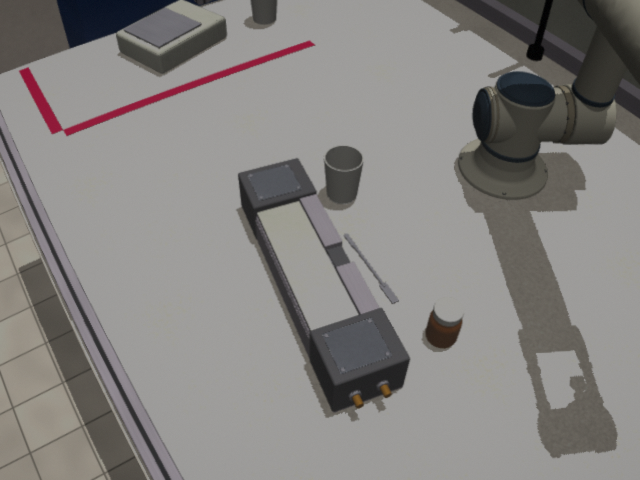

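View pics/top0.png

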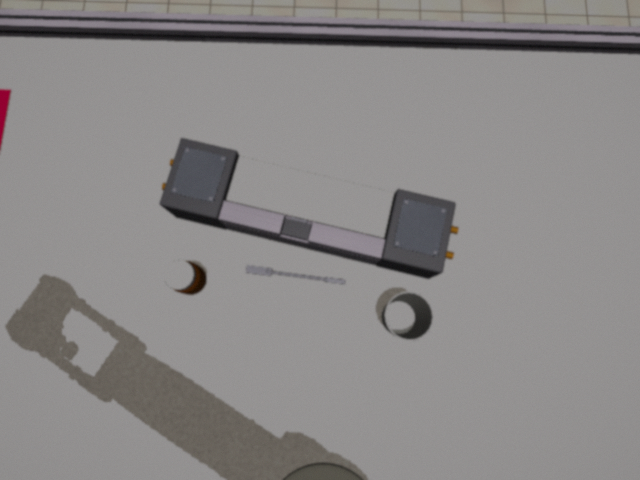

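The scene view shows the duct with its notch a little left of the rail's middle. In the top view the rail runs from about (221,210) to (384,247), with the dark notch near (297,228). The jar is at (185,276), the spatula around (295,274) and the beaker at (405,315), all in front of the duct. I'll enlarge both views to measure.

```bash
python3 - <<'E'
import cv2,numpy as np
a=cv2.imread("pics/top0.png")[180:290,200:400]
b=cv2.imread("pics/scene0.png")[180:330,240:420]
A=cv2.resize(a,None,fx=4,fy=4,interpolation=cv2.INTER_CUBIC);B=cv2.resize(b,None,fx=4,fy=4,interpolation=cv2.INTER_CUBIC)
cv2.imwrite("pics/topc.png",A);cv2.imwrite("pics/scenec.png",B)
E
```

```text
(no output)
```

View pics/topc.png

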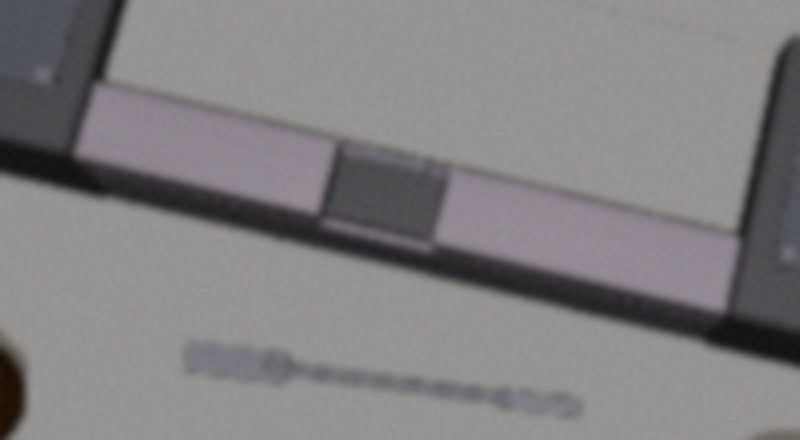

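View pics/scenec.png

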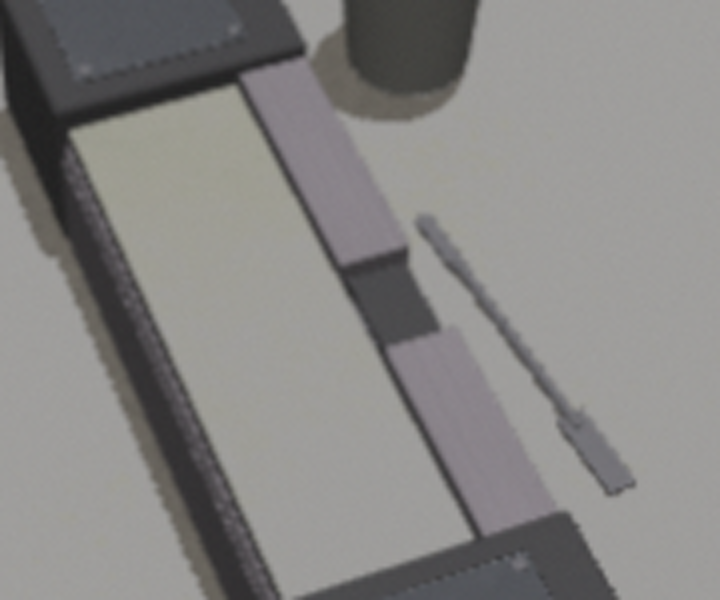

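```bash
cat > h.py <<'E'
import cv2,numpy as np
from rig import robot, viewer
def ray(n,p):
    c=viewer.calibration(n)
    q=cv2.undistortPoints(np.array([[p]],float),c["camera_matrix"],c["dist"])[0,0]
    return c["pose"][:3,3],c["pose"][:3,:3]@np.r_[q,1]
def atz(n,p,z):
    o,d=ray(n,p);return o+d*(z-o[2])/d[2]
def tri(p,q):
    o,d=ray("top",p);O,D=ray("scene",q)
    s=np.linalg.lstsq(np.c_[d,-D],O-o,rcond=None)[0]
    a,b=o+s[0]*d,O+s[1]*D
    return (a+b)/2,np.linalg.norm(a-b)
E
python3 - <<'E'
from h import *
t=lambda u,v:((u+.5)/4-.5+200,(v+.5)/4-.5+180)
s=lambda u,v:((u+.5)/4-.5+240,(v+.5)/4-.5+180)
T=dict(LB=(97,83),LF=(75,155),RF=(728,312),RB=(740,238),nLB=(335,143),nLF=(322,213),nRB=(450,170),nRF=(435,242))
S=dict(RB=(240,77),RF=(303,60),nRB=(343,266),nRF=(406,247),nLB=(388,348),nLF=(455,327),LB=(480,537),LF=(555,512))
P={}
for k in T:
    P[k]=atz("top",t(*T[k]),.09)
    m,e=tri(t(*T[k]),s(*S[k])); print(k,P[k].round(4),atz("scene",s(*S[k]),.09).round(4),m.round(4),round(e,4))
L=(P["LB"]+P["LF"])/2;R=(P["RB"]+P["RF"])/2;y=(L-R);print("len",np.linalg.norm(y));y/=np.linalg.norm(y)
# fit origin along y
N=np.mean([P[k] for k in P if k[0]=='n'],0);M=(L+R)/2
print("L",L,"R",R,"y",y,"yaw",np.degrees(np.arctan2(-y[0],y[1])),"notch y",(N-M)@y,"N",N)
x=np.array([y[1],-y[0],0])
o=M+.047*x
for n,p,z in (("beaker",(407,315),.1),("jar",(180,275),.085),("sp1",(246.5,269.5),0),("sp2",(345,281.5),0)):
    w=atz("top",p,z);print(n,w.round(3),((w-o)@x).round(3),((w-o)@y).round(3))
E
```

```text
LB [0.5671 0.1955 0.09  ] [0.5697 0.1895 0.09  ] [0.5686 0.1929 0.0922] 0.0061
LF [0.5332 0.203  0.09  ] [0.5351 0.1969 0.09  ] [0.5346 0.2004 0.0929] 0.0057
RF [ 0.47   -0.0912  0.09  ] [ 0.4731 -0.0914  0.09  ] [ 0.4711 -0.0923  0.0877] 0.0022
RB [ 0.5036 -0.0965  0.09  ] [ 0.506  -0.0985  0.09  ] [ 0.5048 -0.0977  0.0893] 0.003
nLB [0.5421 0.0863 0.09  ] [0.5434 0.0834 0.09  ] [0.543  0.0852 0.091 ] 0.0029
nLF [0.5097 0.0907 0.09  ] [0.5109 0.0901 0.09  ] [0.5102 0.0903 0.0896] 0.0012
nRB [0.5311 0.0341 0.09  ] [0.5329 0.032  0.09  ] [0.5321 0.0331 0.0901] 0.0027
nRF [0.4979 0.0397 0.09  ] [0.5017 0.0384 0.09  ] [0.4995 0.0385 0.0882] 0.0035
len 0.2999250545069117
L [0.55015428 0.19927986 0.09      ] R [ 0.48680573 -0.0938788   0.09      ] y [0.21121459 0.97743971 0.        ] yaw -12.19354007159586 notch y 0.010141229808747708 N [0.52022548 0.06269865 0.09      ]
beaker [ 0.37  -0.133  0.1  ] -0.152 -0.213
jar [0.43  0.265 0.085] -0.179 0.188
sp1 [0.453 0.162 0.   ] -0.134 0.093
sp2 [ 0.435 -0.032  0.   ] -0.111 -0.1
```

carry_out([
  [-0.3,-0.15,0,-0.08,1],
  [-0.6,-0.3,0,-0.163,1],
  [-0.96,-0.47,0,-0.163,1],
  [-0.96,-0.47,0,-0.163,1],
  [-0.96,-0.47,0,-0.163,1],
], grip_force=20)

```text
clock: 0.72
position: [0.3228, 0.467, 0.239]
orientation: [[-0.977, 0.212, -0.001], [0.212, 0.977, -0.0], [0.001, -0.0, -1.0]]
force: [-0.1, -0.4, -0.7]
opening: -0.0
gripper_force: 0.0
```

carry_out([
  [-0.45,-0.4,0,0,1],
  [-0.9,-0.77,0,0,1],
  [-0.9,-0.77,0,0,1],
  [-0.9,-0.77,0,0,1],
  [-0.9,-0.77,0,0,1],
])

```text
clock: 1.35
position: [0.3795, 0.3924, 0.2391]
orientation: [[-0.978, 0.21, -0.0], [0.21, 0.978, 0.0], [0.0, 0.0, -1.0]]
force: [-0.2, 0.1, -0.7]
opening: -0.0002
gripper_force: 0.0
```

carry_out([
  [-0.45,-0.4,0,0,1],
  [-0.9,-0.77,0,0,1],
  [-0.9,-0.77,0,0,1],
  [-0.9,-0.77,0,0,1],
  [-0.9,-0.77,0,0,1],
])

```text
clock: 1.98
position: [0.4369, 0.317, 0.2393]
orientation: [[-0.978, 0.21, -0.0], [0.21, 0.978, 0.0], [0.0, 0.0, -1.0]]
force: [-0.8, 0.5, 0.1]
opening: -0.0001
gripper_force: 0.0
```

carry_out([
  [-0.45,-0.4,0,0,1],
  [-0.9,-0.77,0,0,1],
  [-0.9,-0.77,0,0,1],
  [-0.9,-0.77,0,0,1],
  [-0.9,-0.77,0,0,1],
])

```text
clock: 2.6
position: [0.4942, 0.2416, 0.2394]
orientation: [[-0.978, 0.21, -0.0], [0.21, 0.978, 0.0], [0.0, 0.0, -1.0]]
force: [0.5, -0.6, 0.0]
opening: 0.0
gripper_force: 0.0
```

carry_out([
  [-0.4,-0.35,0.3,0,1],
  [-0.77,-0.68,0.6,0,1],
  [-0.77,-0.68,0.9,0,1],
  [-0.77,-0.68,1,0,1],
  [-0.77,-0.68,1,0,1],
])

```text
clock: 3.22
position: [0.5431, 0.175, 0.1593]
orientation: [[-0.978, 0.211, -0.001], [0.211, 0.978, 0.0], [0.001, -0.0, -1.0]]
force: [0.5, -0.6, 0.4]
opening: 0.0003
gripper_force: 0.0
```

```bash
python3 - <<'E'
from h import *
print(robot.get_obs()["position"],robot.get_obs()["force"])
a=viewer.get_image("scene")[180:380,230:430]
b=viewer.get_image("wrist")
cv2.imwrite("pics/s1.png",np.hstack([cv2.resize(a,(400,400)),cv2.resize(b,(400,400))]))
E
```

```text
[0.54307812 0.17497417 0.15927322] [ 0.54151679 -0.59662513  0.36904251]
```

View pics/s1.png

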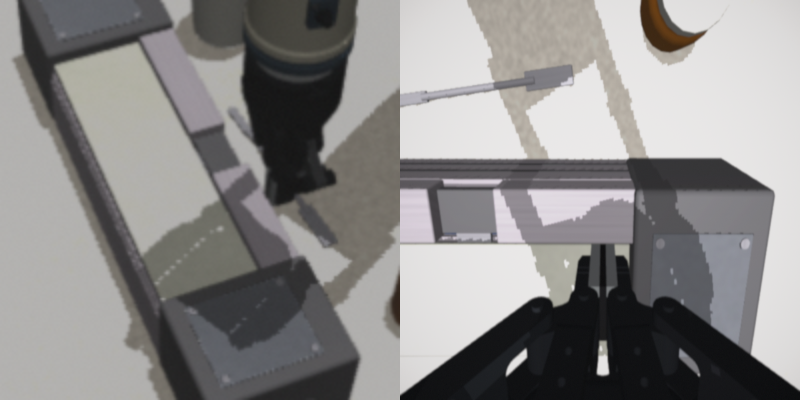

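The left panel shows the fingers above the left part of the rail. In the wrist view (right panel) they sit just inboard of the left end box, whose edge is at x≈635, and the notch is at x≈435–495. Now I'll lower the hand.

carry_out([
  [0,0,0.4,0,1],
  [0,0,0.65,0,1],
  [0,0,0.68,0,1],
  [0,0,0.7,0,1],
  [0,0,0.72,0,1],
])

```text
clock: 3.95
position: [0.5443, 0.1743, 0.103]
orientation: [[-0.977, 0.212, 0.002], [0.212, 0.977, 0.001], [-0.002, 0.001, -1.0]]
force: [-0.0, 0.7, 0.0]
opening: 0.0004
gripper_force: 0.0
```

carry_out([
  [0,0,0.01,0,1],
  [0,0,0.02,0,1],
  [0,0,0.03,0,1],
  [0,0,0.03,0,1],
  [0,0,0.03,0,1],
])

```text
clock: 4.58
position: [0.5436, 0.1741, 0.0993]
orientation: [[-0.977, 0.212, 0.0], [0.212, 0.977, 0.0], [-0.0, 0.0, -1.0]]
force: [0.6, -0.2, 0.7]
opening: -0.0001
gripper_force: 0.0
```

carry_out([
  [0,0,0.01,0,1],
  [0,0,0.02,0,1],
  [0,0,0.03,0,1],
  [0,0,0.03,0,1],
  [0,0,0.03,0,1],
])

```text
clock: 5.2
position: [0.5437, 0.1741, 0.098]
orientation: [[-0.977, 0.212, 0.001], [0.212, 0.977, 0.0], [-0.001, 0.0, -1.0]]
force: [-3.2, 0.1, 5.5]
opening: -0.0
gripper_force: 2.8
```

carry_out([
  [0,-0.1,0,0,1],
  [0,-0.2,0,0,1],
  [0,-0.3,0,0,1],
  [0,-0.4,0,0,1],
  [0,-0.5,0,0,1],
])

```text
clock: 5.82
position: [0.5358, 0.1352, 0.098]
orientation: [[-0.977, 0.212, 0.003], [0.212, 0.977, 0.002], [-0.002, 0.002, -1.0]]
force: [0.9, 3.4, 5.7]
opening: -0.0001
gripper_force: 2.7
```

carry_out([
  [0,-0.09,0,0,1],
  [0,-0.18,0,0,1],
  [0,-0.27,0,0,1],
  [0,-0.36,0,0,1],
  [0,-0.45,0,0,1],
])

```text
clock: 6.45
position: [0.5281, 0.1, 0.0981]
orientation: [[-0.977, 0.212, 0.003], [0.212, 0.977, 0.002], [-0.002, 0.002, -1.0]]
force: [0.8, 3.5, 4.5]
opening: -0.0002
gripper_force: 2.8
```

carry_out([
  [0,-0.06,0,0,1],
  [0,-0.12,0,0,1],
  [0,-0.18,0,0,1],
  [0,-0.24,0,0,1],
  [0,-0.3,0,0,1],
])

```text
clock: 7.08
position: [0.522, 0.0755, 0.0963]
orientation: [[-0.977, 0.212, -0.001], [0.212, 0.977, -0.001], [0.001, -0.001, -1.0]]
force: [0.5, -0.3, 0.1]
opening: -0.0002
gripper_force: 0.0
```

The support is gone: the hand dropped 1.7 mm and the force fell to zero at duct y≈23 mm, as the measured notch predicts. I'll centre over the notch and push down.

carry_out([
  [0,-0.08,0,0,1],
  [0,-0.16,0,0,1],
  [0,-0.16,0.06,0,1],
  [0,-0.16,0.1,0,1],
  [0,-0.16,0.13,0,1],
])

```text
clock: 7.7
position: [0.5196, 0.0637, 0.0866]
orientation: [[-0.977, 0.212, -0.0], [0.212, 0.977, -0.0], [0.0, -0.001, -1.0]]
force: [-3.4, -2.0, 3.5]
opening: -0.0
gripper_force: 2.2
```

carry_out([
  [0,0,0.02,0,1],
  [0,0,0.04,0,1],
  [0,0,0.05,0,1],
  [0,0,0.05,0,1],
  [0,0,0.05,0,1],
])

```text
clock: 8.32
position: [0.5197, 0.0638, 0.083]
orientation: [[-0.977, 0.212, 0.0], [0.212, 0.977, -0.0], [-0.0, -0.0, -1.0]]
force: [-2.8, -1.5, 5.4]
opening: -0.0001
gripper_force: 2.7
```

```bash
python3 - <<'E'
from h import *
print(robot.get_obs()["position"],robot.get_obs()["force"])
cv2.imwrite("pics/s2.png",cv2.resize(viewer.get_image("scene")[150:400,200:450],(500,500)))
E
```

```text
[0.51970913 0.06383376 0.08297936] [-2.79560743 -1.48628681  5.37571738]
```

View pics/s2.png

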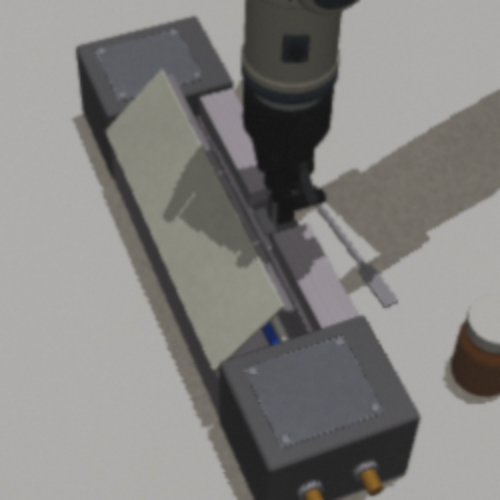

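The lid (front edge from about (160,75) to (285,300) in the crop) is swinging up clear of the hand. I'll take the hand straight up and then back to the front.

carry_out([
  [0,0,-0.15,0,1],
  [0,0,-0.35,0,1],
  [0.15,0,-0.6,0,1],
  [0.35,0,-0.8,0,1],
  [0.5,0,-1,0,1],
])

```text
clock: 9.0
position: [0.4803, 0.0726, 0.164]
orientation: [[-0.977, 0.212, 0.001], [0.212, 0.977, 0.0], [-0.001, 0.001, -1.0]]
force: [-0.5, -1.0, -0.4]
opening: 0.0001
gripper_force: 0.0
```

carry_out([
  [0.2,0,-0.4,0,1],
  [0.5,0,-0.9,0,1],
  [0.5,0,-1,0,1],
  [0.5,0,-1,0,1],
  [0.5,0,-1,0,1],
])

```text
clock: 9.62
position: [0.4414, 0.0807, 0.2408]
orientation: [[-0.977, 0.212, -0.003], [0.212, 0.977, -0.0], [0.003, -0.001, -1.0]]
force: [0.2, 0.6, -0.1]
opening: 0.0004
gripper_force: 0.0
```

carry_out([
  [0,0,0,0,1],
  [0,0,0,0,1],
  [0,0,0,0,1],
  [0,0,0,0,1],
  [0,0,0,0,1],
])

```text
clock: 10.25
position: [0.4415, 0.0808, 0.2425]
orientation: [[-0.977, 0.212, 0.0], [0.212, 0.977, 0.0], [-0.0, 0.0, -1.0]]
force: [-0.2, -0.4, -0.3]
opening: 0.0004
gripper_force: 0.0
```

```bash
python3 - <<'E'
from h import *
print(robot.get_obs()["position"],robot.get_obs()["force"])
cv2.imwrite("pics/s3.png",viewer.get_image("scene"))
E
```

```text
[0.44152108 0.08082124 0.24250393] [-0.21330483 -0.40361063 -0.26220167]
```

View pics/s3.png

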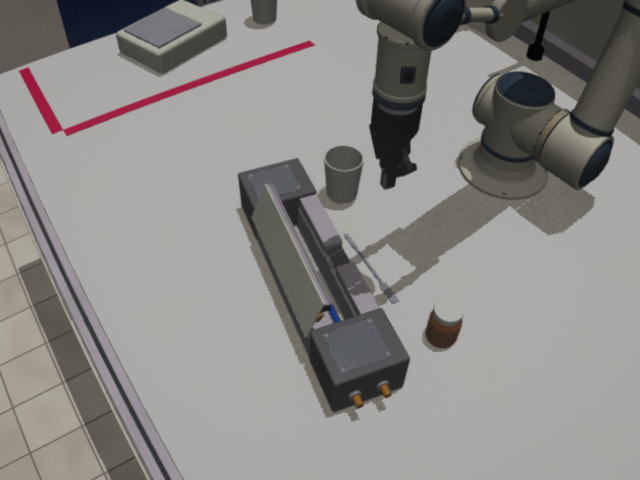

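The lid stands fully open (edge from about (265,185) to (325,305)). The beaker (343,175), spatula (370,267) and jar (445,325) are where they were, and the hand is clear.

```bash
python3 -c "
from rig import robot
print(robot.finish_job())"
```

```text
the job is handed in; nothing more can be done
None
```

I ran the fingertip along the rail, felt the notch and pushed the catch; the lid sprang open by itself. The hand is clear, the beaker, jar and spatula look unmoved in the last picture, and the job is handed in (no verdict was returned).

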